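# Slide the serving paddle's handle out over the slab's edge

### The job

Slide the small wooden paddle board along the marble slab until its handle sticks out over the slab's edge that it points towards, pointing straight out, with the dark line at the root of the handle right over that edge (within a centimetre), so that a guest can take it by the handle. Push it steadily with the fingertips: do not pick it up, tip it or flick it. Leave the salt shaker, the tin and the small cup where they stand, and finish clear of the board.

Things in the scene. Friction and masses are not known exactly. Their poses are not given: they have to be found in the camera images.
- slab: white marble pastry slab, 340 (its x) x 300 (its y) x 30 mm high on the table, fixed; it does not move. Origin: centre of its underside, on the table top; its flat top is at z = 30 mm. Its x and y axes run along its sides, +y towards the edge over which the handle shall stick out. Turned up to 23 degrees from the world axes.
- slab_edge (a point): middle of the slab's top edge on its +y side (slab frame 0, 150, 30 mm): the edge that the paddle's handle points towards. Axes as the slab's.
- paddle: loose brown wooden paddle board flat on the slab, 12 mm thick, 0.2 to 0.42 kg. Blade 110 (its x) x 130 mm (its y), corners rounded at 14 mm; handle 30 mm wide, 75 mm long, from the middle of the blade's +y side; straight back edge at y = -65 mm. Origin: centre of the blade's underside; z up. Starts turned up to 17 degrees from the slab, its line 50 to 135 mm short of the edge; slides with friction, stops when not pushed.
- paddle_line (a point): middle of the dark line, 5 mm wide, across the root of the handle, on the top face (paddle frame 0, 67.5, 12 mm). Axes as the paddle's.
- salt: loose salt shaker, clear with a grey cap, 44 mm diameter, 90 mm tall, standing on the slab near its +x side. Origin: centre of its foot. To be left alone.
- tin: loose food tin, 57 mm diameter, 72 mm tall, standing on the table beside the slab. Origin: centre of its foot. To be left alone.
- cup: loose small white cup with a handle, 62 x 88 x 50 mm high, standing on the table beside the slab. Origin: centre of its foot. To be left alone.

How it is judged:
By the outcome, as a careful person would: the job done as asked, in the order asked, and still so for the second after the job is handed in, with the robot touching nothing.
It also fails if it takes over 51 s, if anything falls off the work surface, if the arm or the gripper's body presses on something with over 40 N, if the wrist force passes 120 N, or if a joint passes its speed limit or range.

### The arm

A 6-joint arm with a two-finger parallel gripper is mounted at the origin on a cart in front of the work surface, level with it; the furniture and walls round the work are solid. World frame = base frame: x ahead of the robot, y to its left, z up, the work surface at z = 0. Lengths are in m, angles in rad, forces in N, time in s.
With the tool pointing down it reaches from about 0.35 to 0.975 m from the base axis. Payload 7.1 kg.
Tool frame: the origin (TCP) lies on the centre line of the jaws, within the pads' length; the fingertips stand 22 mm ahead of it and the grasp point (between the pads) lies 3 mm ahead of it (bot.tcp_to_tips is the distance from the TCP to the fingertips, in m); z points along the fingers, y is the line along which they close (so a half turn about z gives the same grasp; the last joint's range is limited). The gripper opens to 88 mm and grips with 3 to 60 N. Pads are 20 mm wide; open, the fingers measure 115 mm over their backs; the gripper's body (75 mm by 178 mm) begins 61 mm behind the grasp point.
Start: joints at [1.183, 0.423, 1.63, -0, 1.089, -0.019], TCP at [0.225, 0.583, 0.245] pointing down, gripper open.
Joint ranges: [-3, 3], [-0.9, 2.11], [0.09, 2.58], [-1.31, 4.45], [0.11, 2.69], [-2.54, 2.54]. Speed limits (rad/s): [2.39, 2.39, 3.01, 3.14, 3.14, 3.14].

### API

Orientations are given as [roll, pitch, yaw] about the fixed x, y, z axes, in that order (R = Rz(yaw) Ry(pitch) Rx(roll)).
In Python, from station import bot gives the robot as it stands.
- The arm moves only by the shell command python3 -m jog 'ROWS' [OPENING] [FORCE]. ROWS is JSON, a list of rows, each a list of 2 entries, a list of its own where there are three numbers: the shift along the world's x, y, z in cm, then the turn, a rotation vector about the world's x, y, z in degrees. In form: [[[tx, ty, tz], [rx, ry, rz]], ...]. A call has 1 to 8 rows; each row shifts and turns the commanded pose from where the row before left it; what a row does not reach is not made up. A row lasts 1/10 s, in which the tool goes at most 50 mm and 8.59 degrees, less where a joint would pass 70% of its speed; a pose out of reach is approached as far as the arm can. A call is refused whole if a number of a shift passes 5 or a number of a turn 8.59, either way. A call with a gripper value outside its range is refused whole. OPENING is the opening in per cent of the stroke, from 0 (shut) to 100 (fully open), set as the call begins (- or left out, the last holds). The fingers move at their own pace and stop on an object; FORCE is the grip in N (left out, the last holds). Time passes only in rows, so rows that do not move let the fingers close. It gives the time, the measured TCP pose, the force, the opening and the grip force at its end, in the units of the state.
- bot.sense(): the state, without advancing time (a new reading comes with each control period).
- bot.grab_frame(name): name is "side" or "top" or "wrist"; returns the picture (480x640x3 uint8, red, green, blue); there is no depth.
- bot.get_calibration(name): a dict with "K" (3x3 intrinsics, pixels), "R" (3x3) and "t" (3): a world point X has camera coordinates R X + t; the wrist camera has in their place "hand_eye" (4x4, takes a point from camera to tool coordinates, whose origin is the TCP and whose axes are the flange's). Camera axes: x right, y down, z forward; pixel columns grow to the right and rows downward; lengths in m; the calibration is good to about 2 mm. The wrist camera is an equidistant fisheye: a pixel r from the principal point sees the ray r / f radians off the axis. A picture is of the moment at which its call begins: read the wrist's pose just before it. get_calibration takes no time and is no camera call.
- bot.job_done(): hands the job in; it is judged then, once.
The state is a dict: "time": time; "qpos": joint angles; "joint_velocities": joint speeds; "effort": joint torques, N m; "eef_pos": TCP position; "eef_rot": TCP orientation; "wrist_force": force on the tool from outside, world axes, zero at the start; "ft_torque": the same for the moment, N m; "gripper_width": opening from 0.0 (shut) to 1.0 (fully open); "grasp_force": force on a finger pad.
Only numpy, scipy, OpenCV 4.12 (cv2) and the standard library are available. Lean on these libraries where they do the work, as an engineer would, in place of code of your own. Each camera call takes 0.05 s, during which the arm holds its last target. There are 200 camera calls.

## Working session

There is one attempt and no reset: what is moved stays moved. The work goes in short steps, Python scripts to look and compute and a shell command to move; the robot and the scene stay as the last step left them, time stands still between calls to the robot, and variables do not carry over. Pictures are saved under pics/ and viewed, at most 10 in all, crops included, and the job is handed in when it is done.

```bash
mkdir -p pics; python3 - <<'E'
from station import bot
import cv2
for n in("top","side"):
    cv2.imwrite(f"pics/{n}0.png",bot.grab_frame(n)[:,:,::-1])
    c=bot.get_calibration(n);print(n,c)
s=bot.sense();print(s['eef_pos'],s['eef_rot'],s['time'],bot.tcp_to_tips)
E
```

```text
top {'K': array([[495.75844373,   0.        , 310.77822026],
       [  0.        , 495.75844373, 242.10600841],
       [  0.        ,   0.        ,   1.        ]]), 'R': array([[-0.01362035, -0.99972649,  0.01901152],
       [-0.98710731,  0.01041105, -0.1597209 ],
       [ 0.15947929, -0.02094187, -0.98697913]]), 't': array([0.17313802, 0.4960321 , 0.95142384])}
side {'K': array([[614.35404736,   0.        , 324.04609427],
       [  0.        , 614.35404736, 244.19946683],
       [  0.        ,   0.        ,   1.        ]]), 'R': array([[-0.89951198, -0.43673159, -0.01198802],
       [-0.16954266,  0.3742235 , -0.91170832],
       [ 0.40265803, -0.81806008, -0.41066315]]), 't': array([0.53552006, 0.05871313, 1.24684977])}
[0.22511975 0.58257902 0.24400038] [-3.14030571e+00 -1.74581940e-05  2.77276519e+00] 0.1 0.022
```

View pics/top0.png

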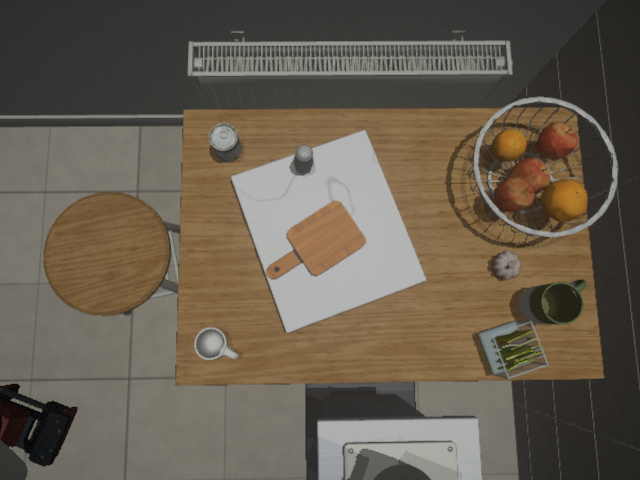

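View pics/side0.png

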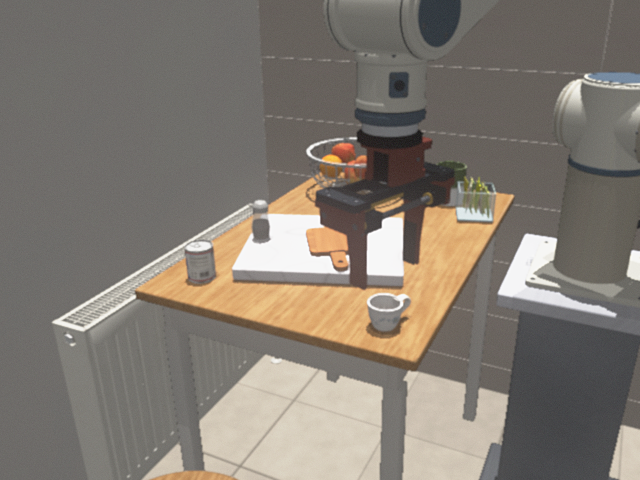

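The top view shows the slab with corners at about (232,178), (367,131), (425,279) and (288,331). The paddle blade is around (327,238), with its handle tip at (270,270) pointing to the left edge. The salt stands at (304,158), the tin at (225,142) and the cup at (212,344).

```bash
cat > h.py <<'E'
from station import bot
import numpy as np, cv2
from scipy.optimize import least_squares
def unproj(px,z,c):
    d=np.c_[np.asarray(px,float),np.ones(len(px))]@np.linalg.inv(c['K']).T@c['R']
    o=-c['R'].T@c['t']
    return (o+d*((z-o[2])/d[:,2])[:,None])[:,:2]
def proj(P,c):
    q=np.asarray(P)@c['R'].T+c['t'];q=q@c['K'].T;return q[:,:2]/q[:,2:]
def rrect(x0,x1,y0,y1,r):
    t=np.linspace(0,np.pi/2,8);o=[]
    for k,(x,y) in enumerate([(x1-r,y1-r),(x0+r,y1-r),(x0+r,y0+r),(x1-r,y0+r)]):
        o+=[(x+r*np.cos(a+k*np.pi/2),y+r*np.sin(a+k*np.pi/2)) for a in t]
    return o
b=rrect(-55,55,-65,65,14)
PAD=np.array(b[:8]+[(15,65),(15,140),(-15,140),(-15,65)]+b[8:])/1000
SLAB=np.array([(.17,.15),(-.17,.15),(-.17,-.15),(.17,-.15)])
def rot(a): return np.array([[np.cos(a),-np.sin(a)],[np.sin(a),np.cos(a)]])
def fit(pts,T,p0):
    T32=(T*1000).astype(np.float32)
    f=lambda p:[cv2.pointPolygonTest(T32,tuple(map(float,q)),True) for q in (pts-p[:2])@rot(p[2])*1000]
    r=least_squares(f,p0,loss='soft_l1',f_scale=2,x_scale=[.01,.01,.1],diff_step=1e-4);return r.x,np.sqrt(np.median(np.square(f(r.x))))
def big(m):
    cs=cv2.findContours(m.astype(np.uint8),cv2.RETR_EXTERNAL,cv2.CHAIN_APPROX_NONE)[0]
    return max(cs,key=cv2.contourArea)[:,0]
def look(slab=None,p0=None,save=None):
    im=bot.grab_frame("top");c=bot.get_calibration("top")
    if save: cv2.imwrite(save,im[:,:,::-1])
    hsv=cv2.cvtColor(im,cv2.COLOR_RGB2HSV)
    if slab is None:
        m=(hsv[...,1]<40)&(hsv[...,2]>140);m[:125]=0;m[335:]=0;m[:,:225]=0;m[:,430:]=0
        pts=unproj(cv2.convexHull(big(m))[:,0],.03,c)
        x,y=pts.mean(0);slab,e=fit(unproj(big(m),.03,c),SLAB,[x,y,np.radians(20)]);print('slab',slab,np.degrees(slab[2]),'res mm',e)
    hull=np.zeros((480,640),np.uint8)
    S=np.r_[SLAB[[0]]*0.97,SLAB[[3]]*.97,SLAB[[2]]*.97,SLAB[[1]]*.97]+0
    S=np.array([(.165,.235),(-.165,.235),(-.165,-.145),(.165,-.145)])
    W=slab[:2]+S@rot(slab[2]).T
    cv2.fillPoly(hull,[proj(np.c_[W,np.full(4,.03)],c).astype(int)],1)
    on=np.zeros_like(hull)
    W2=slab[:2]+(SLAB*.97)@rot(slab[2]).T
    cv2.fillPoly(on,[proj(np.c_[W2,np.full(4,.03)],c).astype(int)],1)
    m=(hsv[...,1]>80)&(hsv[...,0]<25)&(on>0)
    q=unproj(big(m),.042,c)
    # drop points on the clip border (handle beyond the edge)
    l=(q-slab[:2])@rot(slab[2]);q=q[(l[:,1]<.140)]
    if p0 is None: p0=[*q.mean(0),slab[2]]
    p,e=fit(q,PAD,p0)
    r=rot(slab[2]).T@(p[:2]-slab[:2]);a=p[2]-slab[2]
    line=r+rot(a)@[0,.0675]
    print('paddle',p,'in slab mm',r*1000,'rel deg',np.degrees(a),'line short mm',150-line[1]*1000,'x',line[0]*1000,'res',e)
    return slab,p
E
python3 - <<'E'
from h import *
s,p=look()
np.save('slab.npy',s)
c=bot.get_calibration("top")
# salt cap centre ~ (304,153) at z .09 ; tin, cup
for n,px,z in(('salt',(304,152),.09),('tin',(223,133),.072),('cup',(211,343),.05)): 
    w=unproj([px],z,c)[0];print(n,w,'slab fr',rot(s[2]).T@(w-s[:2]))
print('unit +y slab',rot(s[2])@[0,1])
print('back edge mid',p[:2]+rot(p[2])@[0,-.065])
E
```

```text
slab [0.5296354  0.13225638 0.34459123] 19.7436234180521 res mm 3.2722273464932203
paddle [0.50694019 0.13742216 0.56330934] in slab mm [-19.61598089  12.52882398] rel deg 12.531624418104386 line short mm 71.57926938632232 x -34.262026114603664 res 1.6593298859152645
salt [0.66757682 0.17900355] slab fr [ 0.1456241  -0.00259919]
tin [0.71454344 0.33966007] slab fr [0.24410142 0.13274703]
cup [0.30379735 0.35983864] slab fr [-0.13568184  0.29049433]
unit +y slab [-0.33781197  0.94121362]
back edge mid [0.54164935 0.08246514]
```

```bash
python3 - <<'E'
from h import *
s=np.load('slab.npy');im=cv2.imread('pics/top0.png');c=bot.get_calibration("top")
s,p=look(s)
K=4;im=cv2.resize(im[120:340,220:430],None,fx=3,fy=2.7*3/2.7,interpolation=cv2.INTER_CUBIC)
for T,q,z,col in((SLAB,s,.03,(255,0,0)),(PAD,p,.042,(0,255,0))):
    w=q[:2]+T@rot(q[2]).T
    u=(proj(np.c_[w,np.full(len(w),z)],c)-[220,120]+.5)*3
    cv2.polylines(im,[u.astype(int)],True,col,1)
cv2.imwrite('pics/ov.png',im[:600])
E
```

```text
paddle [0.5069604  0.13739958 0.56314782] in slab mm [-19.60458328  12.50074016] rel deg 12.52236987836795 line short mm 71.60498840783328 x -34.23998530626525 res 1.6497764587402344
```

View pics/ov.png

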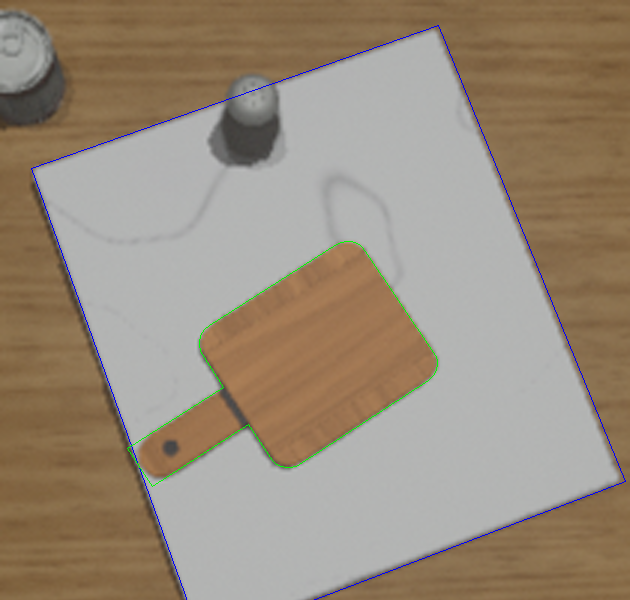

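Both fits lie on the outlines. The paddle is turned +12.5° and its line is 71.6 mm short of the edge. I'll turn the tool so both fingers line up along the slab's x axis, then go behind the back edge.

```bash
python3 -m jog '[[[2,-3.4,0],[0,0,-6.1]],[[2,-3.4,0],[0,0,-6.1]],[[2,-3.4,0],[0,0,-6.1]],[[2,-3.4,0],[0,0,-6.1]],[[2,-3.4,0],[0,0,-6.1]],[[2,-3.4,0],[0,0,-6.1]],[[2,-3.4,0],[0,0,-6.1]],[[2,-3.4,0],[0,0,-6.1]]]' 51 20
python3 -m jog '[[[2,-3.4,0],[0,0,0]],[[2,-3.4,0],[0,0,0]],[[2,-3.4,0],[0,0,0]],[[2,-3.4,0],[0,0,0]],[[2,-3.4,0],[0,0,0]],[[2,-3.4,0],[0,0,0]],[[0,0,0],[0,0,0]],[[0,0,0],[0,0,0]]]'
python3 - <<'E'
from h import *
s=np.load('slab.npy')
q=bot.sense();e=np.array(q['eef_pos']);print(q)
t=s[:2]+rot(s[2])@[-.012,-.09]
print('to go cm',(t-e[:2])*100,(.056-e[2])*100,'turn',np.degrees(s[2])-(np.degrees(q['eef_rot'][2])-90))
E
```

```text
time: 1.0
eef_pos: [0.3858, 0.3095, 0.2447]
eef_rot: [3.141, -0.0, 1.917]
wrist_force: [0.3, -0.5, -0.3]
gripper_width: 0.509
grasp_force: 0.0
time: 1.8
eef_pos: [0.5053, 0.1064, 0.2444]
eef_rot: [-3.141, -0.0, 1.919]
wrist_force: [-0.5, -0.6, 1.3]
gripper_width: 0.51
grasp_force: 0.0
{'time': 1.8, 'qpos': array([ 1.84292233e-01,  2.64512863e-01,  1.86787646e+00,  3.31073378e-04,
        1.00976587e+00, -1.63955696e-01]), 'joint_velocities': array([ 0.03528571, -0.00786013,  0.01321433,  0.00354319,  0.00285837,
        0.00384834]), 'effort': array([-1.31627340e+00, -4.27459073e+01, -2.62218279e+01, -3.40463547e-02,
       -2.78297224e-02, -7.96980760e-02]), 'eef_pos': array([0.50526946, 0.10637296, 0.2444485 ]), 'eef_rot': array([-3.14108338e+00, -3.68287136e-04,  1.91886793e+00]), 'wrist_force': array([-0.5383789 , -0.5996642 ,  1.29855842]), 'ft_torque': array([-0.06210586,  0.0004889 , -0.03924431]), 'grasp_force': 0.0, 'gripper_width': 0.5103662737844965}
to go cm [ 4.34744598 -6.28795552] -18.844849848875437 turn -0.1994106016814321
```

```bash
python3 -m jog '[[[2.2,-3.1,0],[0,0,-0.2]],[[2.2,-3.2,0],[0,0,0]],[[0,0,-3],[0,0,0]],[[0,0,-3],[0,0,0]],[[0,0,-3],[0,0,0]],[[0,0,-3],[0,0,0]],[[0,0,-3],[0,0,0]],[[0,0,-1.5],[0,0,0]]]'
python3 -m jog '[[[0,0,-1],[0,0,0]],[[0,0,-1],[0,0,0]],[[0,0,-0.3],[0,0,0]],[[0,0,0],[0,0,0]],[[0,0,0],[0,0,0]]]'
python3 - <<'E'
from h import *
s=np.load('slab.npy')
e=np.array(bot.sense()['eef_pos'])
print('tcp in slab',rot(s[2]).T@(e[:2]-s[:2]),e[2])
cv2.imwrite('pics/s1.png',bot.grab_frame('side')[:,:,::-1][150:330,180:460].repeat(2,0).repeat(2,1))
E
```

```text
time: 2.6
eef_pos: [0.5474, 0.0453, 0.0774]
eef_rot: [-3.138, -0.001, 1.919]
wrist_force: [-0.8, 0.4, 0.4]
gripper_width: 0.511
grasp_force: 0.0
time: 3.1
eef_pos: [0.5498, 0.044, 0.0574]
eef_rot: [3.14, 0.0, 1.917]
wrist_force: [-0.6, 0.5, -1.3]
gripper_width: 0.51
grasp_force: 0.0
tcp in slab [-0.01080323 -0.08992272] 0.05741598319363596
```

View pics/s1.png

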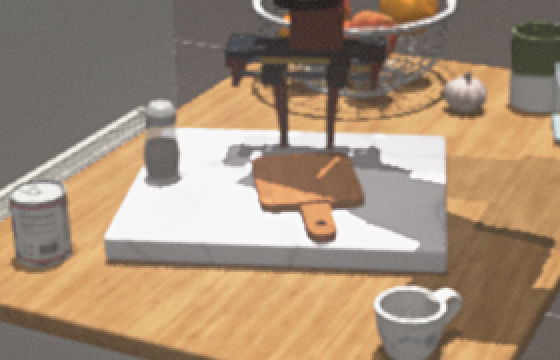

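The side view shows the tips just behind the blade, and the salt is clear. I'll push steadily along the slab's +y.

```bash
python3 -m jog '[[[-0.135,0.376,0],[0,0,0]],[[-0.135,0.376,0],[0,0,0]],[[-0.135,0.376,0],[0,0,0]],[[-0.135,0.376,0],[0,0,0]],[[-0.135,0.376,0],[0,0,0]],[[-0.135,0.376,0],[0,0,0]],[[-0.135,0.376,0],[0,0,0]],[[-0.135,0.376,0],[0,0,0]]]'
python3 -m jog '[[[-0.135,0.376,0],[0,0,0]],[[-0.135,0.376,0],[0,0,0]],[[-0.135,0.376,0],[0,0,0]],[[-0.135,0.376,0],[0,0,0]],[[-0.135,0.376,0],[0,0,0]],[[-0.135,0.376,0],[0,0,0]],[[-0.135,0.376,0],[0,0,0]],[[-0.135,0.376,0],[0,0,0]]]'
python3 - <<'E'
from h import *
s=np.load('slab.npy')
e=np.array(bot.sense()['eef_pos'])
print('tcp in slab',rot(s[2]).T@(e[:2]-s[:2]),e[2])
cv2.imwrite('pics/s2.png',bot.grab_frame('top')[:,:,::-1][120:340,200:430].repeat(2,0).repeat(2,1))
E
```

```text
time: 3.95
eef_pos: [0.5384, 0.0742, 0.0567]
eef_rot: [-3.142, 0.0, 1.918]
wrist_force: [-0.5, -2.7, 1.5]
gripper_width: 0.51
grasp_force: 1.0
time: 4.75
eef_pos: [0.5275, 0.1044, 0.0567]
eef_rot: [-3.142, 0.0, 1.918]
wrist_force: [-0.2, -2.5, 0.5]
gripper_width: 0.509
grasp_force: 1.2
tcp in slab [-0.01138405 -0.02548304] 0.05668107472570818
```

View pics/s2.png

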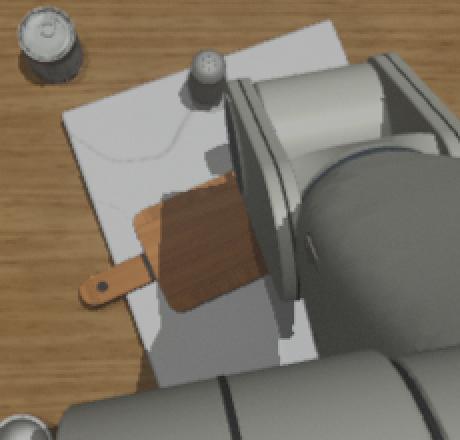

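The handle is now nearly square to the edge, and the line at about (151,267) is roughly 30 mm short. I'll push 28 mm more and then look.

```bash
python3 -m jog '[[[-0.135,0.376,0],[0,0,0]],[[-0.135,0.376,0],[0,0,0]],[[-0.135,0.376,0],[0,0,0]],[[-0.135,0.376,0],[0,0,0]],[[-0.135,0.376,0],[0,0,0]],[[-0.135,0.376,0],[0,0,0]],[[-0.135,0.376,0],[0,0,0]],[[0,0,0],[0,0,0]]]'
python3 - <<'E'
from h import *
s=np.load('slab.npy')
e=np.array(bot.sense()['eef_pos'])
print('tcp in slab',rot(s[2]).T@(e[:2]-s[:2]),e[2])
c=bot.get_calibration('top');im=bot.grab_frame('top')[:,:,::-1]
# rectified view at z=.042 in slab frame: 4 px/mm..., x -110..50 right, y 80..230 up
sc=4;x0,x1,y0,y1=-110,60,80,220
g=np.array([(x0,y1),(x1,y1),(x1,y0),(x0,y0)])/1000
W=s[:2]+g@rot(s[2]).T
src=proj(np.c_[W,np.full(4,.042)],c).astype(np.float32)
dst=np.float32([(0,0),((x1-x0)*sc,0),((x1-x0)*sc,(y1-y0)*sc),(0,(y1-y0)*sc)])
o=cv2.warpPerspective(im,cv2.getPerspectiveTransform(src,dst),((x1-x0)*sc,(y1-y0)*sc),flags=cv2.INTER_CUBIC)
for m in(-.17,.17): pass
E2=s[:2]+np.array([(-.1,.15),(.05,.15)])@rot(s[2]).T
u=cv2.perspectiveTransform(proj(np.c_[E2,np.full(2,.03)],c).astype(np.float32)[None],cv2.getPerspectiveTransform(src,dst))[0]
print('fitted top edge in rectified px',u,'y=150 row',(y1-150)*sc)
cv2.line(o,tuple(map(int,u[0])),(int(u[0][0])+60,int(u[0][1])),(255,0,0),1)
cv2.imwrite('pics/r1.png',o)
E
```

```text
time: 5.6
eef_pos: [0.518, 0.1311, 0.0566]
eef_rot: [3.142, -0.0, 1.918]
wrist_force: [-0.7, 0.9, -0.4]
gripper_width: 0.511
grasp_force: 0.0
tcp in slab [-0.01130502  0.00281867] 0.05664676621410334
fitted top edge in rectified px [[ 37.10248 281.6423 ]
 [629.79254 281.6423 ]] y=150 row 280
```

View pics/r1.png

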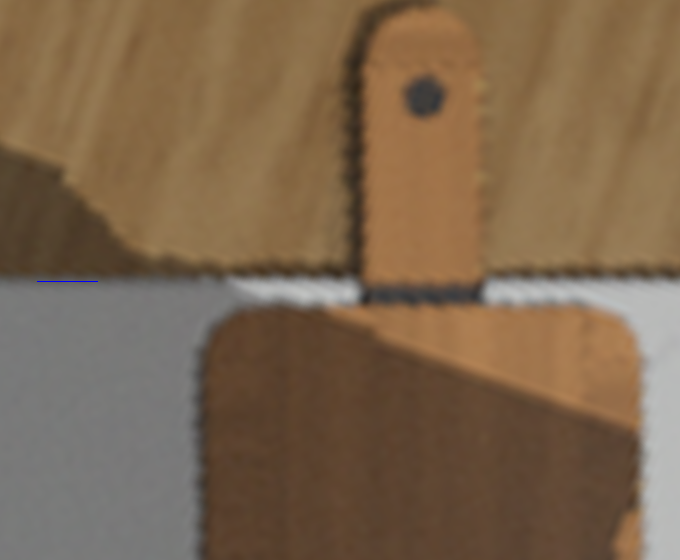

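The rectified view shows the paddle square to the edge. The line is at row 295 and the edge at row 279, so about 4 mm remains. I'll push 4 mm, then back off and rise.

```bash
python3 -m jog '[[[-0.068,0.188,0],[0,0,0]],[[-0.068,0.188,0],[0,0,0]],[[0,0,0],[0,0,0]],[[0,0,0],[0,0,0]],[[0.3,-0.9,0],[0,0,0]],[[0.6,-1.8,0],[0,0,0]],[[0.6,-1.8,0],[0,0,0]],[[0,0,2],[0,0,0]]]'
python3 -m jog '[[[0,0,3],[0,0,0]],[[0,0,4],[0,0,0]],[[0,0,4],[0,0,0]],[[0,0,4],[0,0,0]],[[0,-4,2],[0,0,0]],[[0,-4,0],[0,0,0]],[[0,-4,0],[0,0,0]],[[0,-4,0],[0,0,0]]]'
python3 -m jog '[[[0,-4,0],[0,0,0]],[[0,-4,0],[0,0,0]],[[0,-4,0],[0,0,0]],[[0,-4,0],[0,0,0]],[[0,-4,0],[0,0,0]],[[0,0,0],[0,0,0]],[[0,0,0],[0,0,0]]]'
python3 - <<'E'
from h import *
s=np.load('slab.npy');s,p=look(s,save='pics/f.png')
im=cv2.imread('pics/f.png');cv2.imwrite('pics/f2.png',im[100:380,180:460].repeat(2,0).repeat(2,1))
E
```

```text
time: 6.45
eef_pos: [0.5311, 0.0869, 0.0751]
eef_rot: [-3.138, -0.001, 1.916]
wrist_force: [0.2, 0.5, -0.3]
gripper_width: 0.511
grasp_force: 0.0
time: 7.25
eef_pos: [0.5316, -0.0728, 0.2472]
eef_rot: [3.141, 0.0, 1.918]
wrist_force: [1.9, -0.0, -0.6]
gripper_width: 0.509
grasp_force: 0.0
time: 7.95
eef_pos: [0.5312, -0.2718, 0.2463]
eef_rot: [-3.141, -0.001, 1.915]
wrist_force: [-0.5, 0.3, 1.4]
gripper_width: 0.513
grasp_force: 0.0
paddle [0.49680832 0.21047979 0.34441011] in slab mm [-4.47249278 84.71432156] rel deg -0.01037753397715037 line short mm -2.2143204540889485 x -4.460267037289224 res 1.2368589310975158
```

View pics/f2.png

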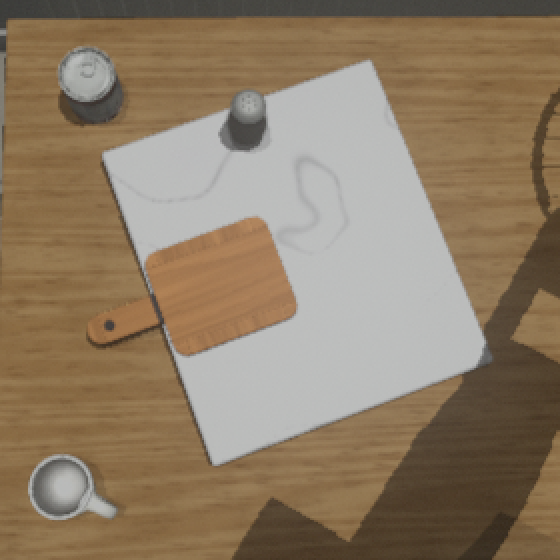

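The final view shows the paddle square to the slab, with its line at about (157,308) over the edge to within about 2 mm. The salt, tin and cup have not moved, and the arm is clear.

```bash
python3 -c "
from station import bot
print(bot.job_done())"
```

```text
the job is handed in; nothing more can be done
None
```

I've handed the job in: the handle points straight out over the slab's edge with its dark line about 2 mm from it, the salt, tin and cup stand where they were, and the arm is clear of the board.

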